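# Latch the stencil board's hold-down bar

## Robot

A 6-joint arm with a two-finger parallel gripper is mounted at the origin on the work surface. World frame = base frame: x ahead of the robot, y to its left, z up, the work surface at z = 0. Lengths are in m, angles in rad, forces in N, time in s.
With the tool pointing down it reaches from about 0.275 to 0.875 m from the base axis. Payload 12.5 kg.
Tool frame: the origin (TCP) lies at the very end of the fingers, on their centre line; the grasp point (between the pads) lies 19 mm behind it; z points along the fingers, y is the direction in which the jaws open and shut (so a half turn about z gives the same grasp; the last joint's range is limited). The gripper opens to 85 mm and grips with 20 to 120 N. Pads are 22 mm wide; open, the fingers measure 114 mm over their backs; the gripper's body (76 mm by 85 mm) begins 54 mm behind the grasp point. The pads swing forward as they close: fully open they stand 13 mm farther back than shut.
Start: joints at [-1.246, 0.351, 1.652, -0, 1.139, -0.085], TCP at [0.219, -0.504, 0.231] pointing down, gripper open.
Joint ranges: [-2.75, 2.75], [-0.79, 2.1], [0.01, 2.65], [-1.57, 4.71], [0.07, 3.14], [-2.87, 2.87]. Speed limits (rad/s): [2.22, 2.22, 2.79, 3.14, 3.14, 3.14].

## Interface

Orientations are given as a unit quaternion [w, x, y, z].
In Python, from bench import r gives the robot as it stands.
- The arm moves only by the tool send_rows, never from a script. Its arguments are lists of equal length, an entry for each row: "grip": the opening, from 0 (shut) to 1 (fully open); "translation": the shift along the world's x, y, z in mm, a list of three; "rotation": the turn, a rotation vector about the world's x, y, z in degrees, a list of three. A call has 1 to 12 rows; each row is the pose to reach, as a shift and turn from the pose commanded when the call began; what a row does not reach only later rows make up. A row lasts 1/10 s, in which the tool goes at most 50 mm and 8.59 degrees, less where a joint would pass 70% of its speed; a pose out of reach is approached as far as the arm can. A call with a gripper value outside its range is refused whole. The fingers move at their own pace and stop on an object; the grip force is fixed at half the most. Time passes only in rows, so rows that repeat a pose let the fingers close. It gives the time, the measured TCP pose, the force and the opening at its end, in the units of the state.
- r.sense(): the state, without advancing time (a new reading comes with each control period).
- r.read_camera(name): name is "scene" or "side" or "wrist"; returns a dict with "color" (480x640x3 uint8, blue, green, red), "fx", "fy", "cx", "cy" (pixels), "k1" (the pictures are not rectified: a ray, as slopes to the right and down, at radius r is drawn at 1 + k1 r^2 times it, then the intrinsics apply), "R" (3x3) and "t" (3): a world point X has camera coordinates R X + t. Camera axes: x right, y down, z forward; pixel columns grow to the right and rows downward; lengths in m; the calibration is good to about 2 mm. A picture is of the moment at which its call begins. There is no depth.
- r.finish_job(): hands the job in, once; it reports no verdict.
The state is a dict: "t": time; "qpos": joint angles; "qvel": joint speeds; "tau": joint torques, N m; "tcp_pos": TCP position; "orientation": TCP orientation; "force": force on the tool from outside, world axes, zero at the start; "torque": the same for the moment, N m; "grip_width": finger opening in m.
Only numpy, scipy, OpenCV 4.12 (cv2) and the standard library are available. Lean on these libraries where they do the work, as an engineer would, in place of code of your own. Each camera call takes 0.05 s, during which the arm holds its last target. There are 200 camera calls.

## Task

Swing the red hold-down bar down across the stencil, guide its steel tongue into the slot of the yellow fork of the catch on the far side of the board, and press it home with feeling until the sprung catch snaps over it and it stays shut by itself. Do not ram it hard into the catch, keep off the light tube above, leave the tub, bottle, jar and spatula where they are, and let go at the end.

Things in the scene. Friction and masses are not known exactly. Their poses are not given: they have to be found in the camera images.
- station: Fixed stencil board: plywood 340 mm (x) by 360 mm (y), 20 mm thick, with a blue card and a brown cut stencil on it (their top 23 mm above the table). Origin at the centre of its underside, on the table. Its x axis runs along the shut bar from its pivot to the catch, y to the left of that, z up. Yaw varies.
- bar (a joint): Swing of the red hold-down bar about its level hinge pin, rad: 0 shut and level, positive = free end raised, stop at 1.6. Sprung open (0.25 N m/rad, rest at 1.4 rad; bar's weight about 0.13 N m when level) with slight friction: it stays put at the start, but rises by itself if let go near shut without being latched.
- swivel (a joint): Side play of the bar, rad: the hinge pin stands on a swivel that turns easily, with slight friction, about the vertical through the pivot, from -0.07 to 0.07. 0 = bar along the board's x axis, positive = free end towards the board's +y side.
- bar_pivot (a point): Where hinge pin and swivel axis cross, at (-90, 0, 68) mm in the board's frame, 48 mm above the board's top. The red beam (12 mm wide, 14 mm high) runs from here to 150 mm along the bar; 55 mm from here a black rubber foot, 18 mm in diameter, reaches 45 mm below the bar's centre line.
- bar_grip (a point): Centre of the red grip boss on the bar, 120 mm from the pivot: a disc 26 mm in diameter, 16 mm across its flat faces, which look sideways (along the hinge pin, the board's y). Pinched across these faces, the bar can turn between the fingers as it swings. The point's x axis points along the bar to its tip, y along the hinge pin.
- bar_tip (a point): Centre of the rounded end (radius 5 mm) of the bar's steel tongue, 183 mm from the pivot. The tongue (150 to 188 mm from the pivot) is 10 mm wide and 10 mm high. When shut it lies level with catch_seat, at most 13 mm to its side.
- catch_seat (a point): Middle of the catch, at (93, 0, 68) mm in the board's frame; the rigid seat is 5 mm below. When shut, the centre of the tongue's end lies here or up to 13 mm to either side (board's y), wherever the slot of the yellow fork happens to be: the fork's place is not told (see catch); find it by touch or by eye.
- catch: Dark catch block 60 x 80 mm, origin on the board 48 mm below catch_seat. On it a yellow fork, clamped up to 9 mm off centre in y, 25 to 5 mm before that point, with a slot 15 mm wide, cheeks 18 mm above the seat, shoulders rounded 3 mm; on them the bar stops near 0.11 rad. In the slot a sprung brass nose stops it near 0.075; 15 to 25 N down at the boss takes it past and it snaps in. 35 N safe.
- lamp_mid (a point): Middle of the white light tube (14 mm diameter, 300 mm long, along the board's y), at (30, 0, 248) mm in the board's frame: 180 mm straight above the shut bar's grip boss. A gripper pointing straight down on the boss would hit it; a tool leaning 25 to 45 degrees, wrist back towards pivot and robot, passes below.
- lamp: The light bar: that tube on two thin posts at y = +162 and -162 mm of the board; origin on the board's top below the tube's middle. Keep off it.
- tub_center (a point): Bystander: white plastic paste tub, 110 mm across and 60 mm high; its centre.
- dye_center (a point): Bystander: blue dye bottle, 60 mm in diameter and 130 mm high; its centre.
- pigment_center (a point): Bystander: amber pigment jar with black cap, 68 mm in diameter and 80 mm high; its centre.
- spatula_grip (a point): Bystander: wooden spatula 180 mm long lying flat; its handle's middle.

How it is judged:
By the outcome, as a careful person would: the job done as asked, in the order asked, and still so for the second after the job is handed in, with the robot touching nothing.
It also fails if it takes over 58 s, if anything falls off the work surface, if the arm or the gripper's body presses on something with over 40 N, if the wrist force passes 120 N, or if a joint passes its speed limit or range.

## Working session

There is one attempt and no reset: what is moved stays moved. The work goes in short steps, Python scripts to look and compute and a tool call to move; the robot and the scene stay as the last step left them, time stands still between calls to the robot, and variables do not carry over. Pictures are saved under pics/ and viewed, about 8 in all and at most 12, crops included, and the job is handed in when it is done.

Besides the shell and the picture viewer there is one more tool, called after "Request:" in YAML: its name, and indented under it one key for each argument. send_rows: Moves the arm, as the interface text tells. Its arguments: {"type":"object","properties":{"grip":{"type":"array","items":{"type":"number"}},"translation":{"type":"array","items":{"type":"array","items":{"type":"number"}}},"rotation":{"type":"array","items":{"type":"array","items":{"type":"number"}}}},"required":["grip","translation","rotation"]}

```bash
mkdir -p pics; cat > h.py <<'E'
import numpy as np, cv2, pickle
from bench import r
def shot(n):
    c=r.read_camera(n); return c
def proj(c,X):
    X=np.atleast_2d(X); P=X@np.array(c['R']).T+np.array(c['t']); s=P[:,:2]/P[:,2:]
    s=s*(1+c['k1']*(s**2).sum(1,keepdims=True)); return s*[c['fx'],c['fy']]+[c['cx'],c['cy']]
def ray(c,u,v):
    d=np.array([(u-c['cx'])/c['fx'],(v-c['cy'])/c['fy']]); s=d.copy()
    for _ in range(20): s=d/(1+c['k1']*(s@s))
    R=np.array(c['R']); return -R.T@np.array(c['t']), R.T@np.array([*s,1])
def onplane(c,u,v,z):
    o,d=ray(c,u,v); return o+d*(z-o[2])/d[2]
E
python3 - <<'E'
from h import *
C={n:shot(n) for n in ('scene','side')}
pickle.dump(C,open('c0.pkl','wb'))
for n in C: cv2.imwrite(f'pics/{n}0.png',C[n]['color']); print(n,-np.array(C[n]['R']).T@C[n]['t'],np.array(C[n]['R'])[2],C[n]['fx'],C[n]['k1'])
E
```

```text
scene [ 1.31403143 -0.52816289  0.77870902] [-0.68890515  0.49673173 -0.52788946] 501.6338323446004 -0.12568600279698172
side [0.31618515 0.88615187 0.70636338] [ 0.22272224 -0.82595896 -0.51786736] 504.71686259310326 -0.015686649872754633
```

View pics/scene0.png

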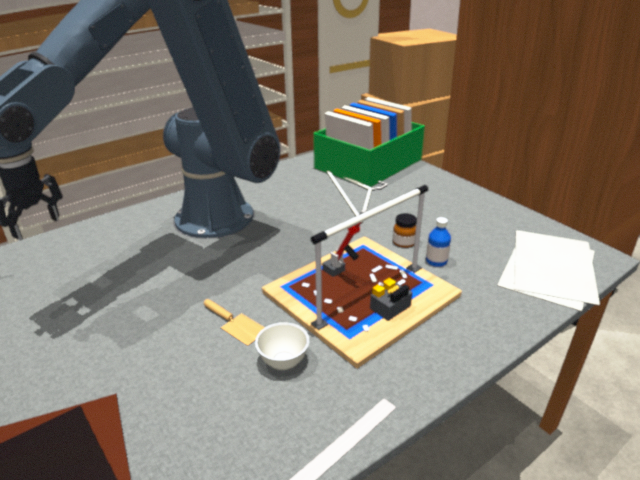

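View pics/side0.png

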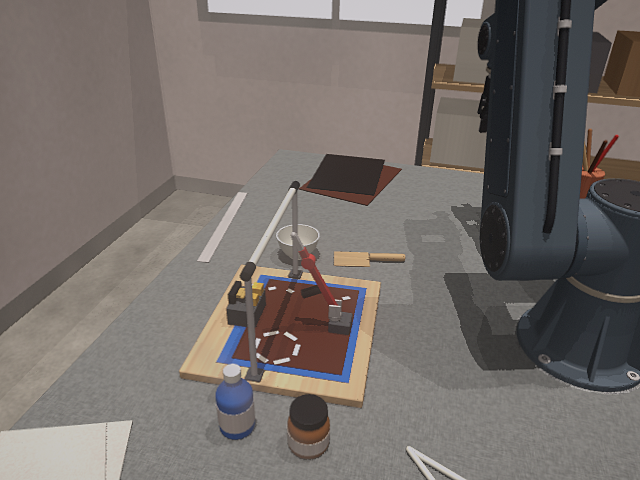

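```bash
cat > fit.py <<'E'
from h import *
from scipy.optimize import least_squares
C=pickle.load(open('c0.pkl','rb'))
S=dict(scene=[(263,291),(358,361),(461,293),(365,238)],side=[(381,281),(247,266),(182,375),(361,402)])
for n in S:
    print(n,[onplane(C[n],*p,.02).round(3)[:2] for p in S[n]])
K=np.array([[-170,-180,20],[170,-180,20],[170,180,20],[-170,180,20],[30,-150,248],[30,150,248]])/1e3
L=dict(scene=[(318,239),(424,189)],side=[(294,185),(249,270)])
def W(p,k):
    c,s=np.cos(p[2]),np.sin(p[2]); k=np.atleast_2d(k)
    return k@np.array([[c,s,0],[-s,c,0],[0,0,1]])+[p[0],p[1],0]
f=lambda p: np.concatenate([(proj(C[n],W(p,K))-np.array(S[n]+L[n])).ravel() for n in S])
s=least_squares(f,[.5,0.05,0],loss='soft_l1');p=s.x
if __name__=='__main__':
    print(p,f(p).round(1).reshape(-1,2).tolist())
    for n,(a,b,c,d) in dict(scene=(260,180,470,370),side=(170,170,400,410)).items():
        im=C[n]['color'].copy()
        im=cv2.resize(im[b:d,a:c],None,fx=3.3 if n=='scene' else 2.5,fy=3.3 if n=='scene' else 2.5,interpolation=cv2.INTER_CUBIC)
        cv2.imwrite(f'pics/{n}_z.png',im)
    np.save('p.npy',p)
E
python3 fit.py
```

```text
scene [array([ 0.443, -0.077]), array([ 0.762, -0.04 ]), array([0.741, 0.305]), array([0.407, 0.281])]
side [array([ 0.423, -0.072]), array([ 0.743, -0.039]), array([0.72 , 0.321]), array([0.396, 0.289])]
[0.57756655 0.12343312 0.07952094] [[-1.8, -5.3], [-1.4, 0.3], [0.6, -3.5], [-0.7, -2.8], [4.3, -3.9], [-5.3, 1.7], [0.1, 0.7], [-6.4, -2.1], [-4.9, -3.3], [1.5, 0.3], [-1.0, 4.5], [-0.3, -1.1]]
```

View pics/scene_z.png

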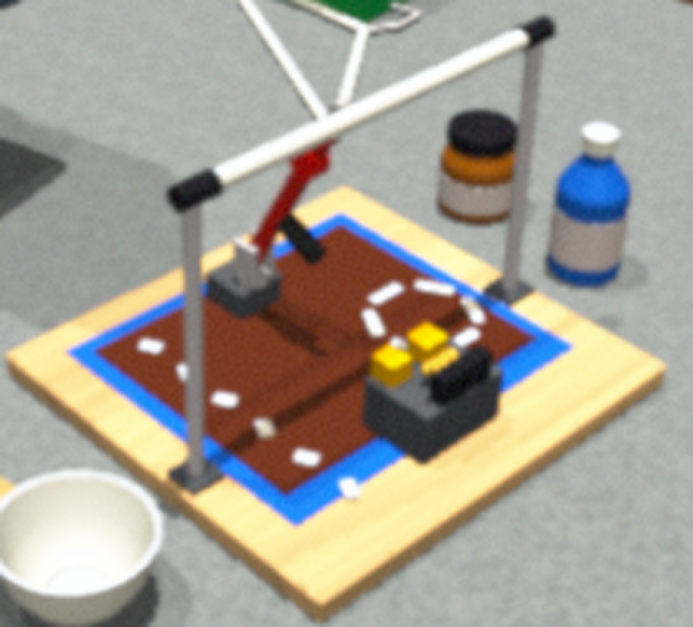

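View pics/side_z.png

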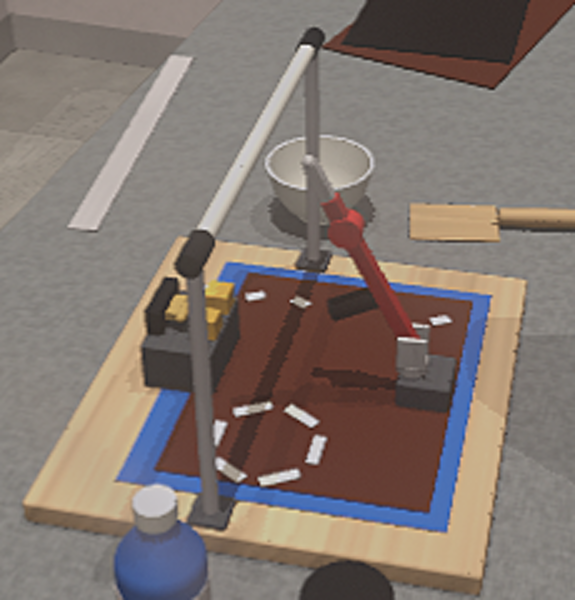

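```bash
cat > fit2.py <<'E'
import fit
from fit import *
S.update(scene=[(262.1,287.6),(356.4,361),(461.5,291.2),(363.9,236.7)],side=[(380,282.4),(244,266),(180.8,371.2),(360,400)])
L.update(scene=[(315.5,238.5),(426,188.2)],side=[(295.6,184),(248.8,272.8)])
s=least_squares(f,p,loss='soft_l1');p=s.x
fit.p=p;np.save('p.npy',p)
print(p,f(p).round(1).reshape(-1,2).tolist())
B=dict(scene=(354.5,228.5),side=(308.4,262.4))
T=dict(scene=(330+0,0),side=(293.6,233.2))
def bar(a,w,d): return W(p,np.array([-.09,0,.068])+d*np.array([np.cos(a)*np.cos(w),np.cos(a)*np.sin(w),np.sin(a)]))
g=lambda q: np.concatenate([(proj(C[n],bar(*q,.12))-B[n]).ravel() for n in B]+[(proj(C['side'],bar(*q,.186))-T['side']).ravel()])
q=least_squares(g,[1,0]);print('bar a,swivel',q.x,g(q.x).round(1))
M=np.array([[np.cos(p[2]),np.sin(p[2])],[-np.sin(p[2]),np.cos(p[2])]])
def loc(X): return np.r_[M@(X[:2]-p[:2]),X[2]]
print('slot',loc(onplane(C['scene'],384,284.9,.081)), loc(onplane(C['scene'],378.5,288.2,.081)),loc(onplane(C['scene'],389.7,280.9,.081)))
print('boss',bar(*q.x,.12),'pivot',W(p,[-.09,0,.068]),'boss shut',W(p,[.03,0,.068]),'lamp',W(p,[.03,0,.248]))
E
python3 fit2.py
```

```text
scene [array([ 0.443, -0.077]), array([ 0.762, -0.04 ]), array([0.741, 0.305]), array([0.407, 0.281])]
side [array([ 0.423, -0.072]), array([ 0.743, -0.039]), array([0.72 , 0.321]), array([0.396, 0.289])]
[0.57806459 0.12164303 0.07604212] [[-1.3, -1.7], [-0.7, 0.8], [-0.1, -1.1], [0.3, -1.3], [6.0, -3.1], [-7.6, 2.9], [1.3, -1.0], [-2.9, -2.6], [-3.6, -0.6], [2.0, 1.7], [-2.3, 5.1], [-0.2, -4.6]]
bar a,swivel [1.10882594 0.08624565] [-1.1 -0.9  0.1 -0.6 -0.8  0.6]
slot [ 0.08125828 -0.00807722  0.081     ] [ 0.08148402 -0.02633682  0.081     ] [0.07951045 0.0128334  0.081     ]
boss [[0.54110742 0.12344783 0.17542112]] pivot [[0.48832467 0.11480583 0.068     ]] boss shut [[0.60797789 0.1239221  0.068     ]] lamp [[0.60797789 0.1239221  0.248     ]]
```

```bash
cat > tgt.py <<'E'
from h import *
from scipy.spatial.transform import Rotation as Ro
p=np.load('p.npy')
def Rt(lean):
    y=np.array([-np.sin(p[2]),np.cos(p[2]),0]); l=np.radians(lean)
    z=np.array([np.sin(l)*np.cos(p[2]),np.sin(l)*np.sin(p[2]),-np.cos(l)])
    return np.c_[np.cross(y,z),y,z]
def now():
    s=r.sense(); w,x,y,z=s['orientation']; return s,Ro.from_quat([x,y,z,w])
def delta(G,lean,back,flip=False):
    s,R0=now(); R=Rt(lean)
    if flip: R=R@np.diag([-1,-1,1])
    t=np.array(G)+R[:,2]*(.019-back)
    return (1e3*(t-s['tcp_pos'])).round(1), np.degrees((Ro.from_matrix(R)*R0.inv()).as_rotvec()).round(2)
E
python3 - <<'E'
from tgt import *
s,R=now();print(R.as_matrix().round(3),s['force'],s['grip_width'],s['t'])
for f in (0,1): print(delta([.541,.1234,.1754],38,.11,f))
E
```

```text
[[ 0.917  0.398 -0.   ]
 [ 0.398 -0.917  0.001]
 [ 0.    -0.001 -1.   ]] [-0.55937036 -0.02535834 -0.56635818] 0.0852722087051041 0.1
(array([266.1, 623.3,  16.3]), array([-51.81, -12.92, 152.89]))
(array([266.1, 623.3,  16.3]), array([  9.12, -37.06, -18.43]))
```

Request:
send_rows:
  grip: [1,1,1,1,1,1,1,1,1,1,1,1]
  translation:
    - [10,20,10]
    - [25,60,20]
    - [40,100,30]
    - [60,145,30]
    - [80,190,30]
    - [100,235,30]
    - [120,280,30]
    - [135,320,30]
    - [155,365,30]
    - [175,410,30]
    - [195,455,30]
    - [210,490,30]
  rotation:
    - [1,-3,-1]
    - [1,-6,-3]
    - [2,-9,-4]
    - [3,-12,-6]
    - [4,-15,-8]
    - [5,-19,-9]
    - [5,-22,-11]
    - [6,-25,-12]
    - [7,-28,-14]
    - [8,-31,-16]
    - [8.5,-34,-17]
    - [9.12,-37.06,-18.43]

```text
t: 1.3
tcp_pos: [0.4295, -0.0125, 0.2618]
orientation: [-0.012, 0.944, 0.035, 0.327]
force: [1.6, -1.1, -0.5]
grip_width: 0.0851
```

Request:
send_rows:
  grip: [1,1,1,1,1,1]
  translation:
    - [15,40,0]
    - [30,80,0]
    - [40,105,-5]
    - [50,125,-10]
    - [56,133,-14]
    - [56,133,-14]
  rotation:
    - [0,0,0]
    - [0,0,0]
    - [0,0,0]
    - [0,0,0]
    - [0,0,0]
    - [0,0,0]

```text
t: 1.9
tcp_pos: [0.4856, 0.1208, 0.2465]
orientation: [-0.012, 0.945, 0.037, 0.325]
force: [-0.9, 0.2, 0.0]
grip_width: 0.0855
```

```bash
python3 - <<'E'
from tgt import *
c=shot('wrist'); pickle.dump(c,open('c1.pkl','wb')); im=c['color'].copy()
def W(k):
    a,b=np.cos(p[2]),np.sin(p[2]); k=np.atleast_2d(k)/1e3
    return k@np.array([[a,b,0],[-b,a,0],[0,0,1]])+[p[0],p[1],0]
pts=dict(pivot=[-90,0,68],seat=[93,0,68],c1=[170,180,20],c2=[170,-180,20],c3=[-170,180,20],c4=[-170,-180,20],ff=[78,-7,81])
for n,k in pts.items(): print(n,proj(c,W(k)).round(1))
print('boss',proj(c,[.541,.1234,.1754]),-np.array(c['R']).T@c['t'])
cv2.imwrite('pics/w1.png',im); print(now()[0]['tcp_pos'],now()[1].as_matrix().round(3),delta([.541,.1234,.1754],38,0,1))
E
```

```text
pivot [[317.8 350.7]]
seat [[316.7 159. ]]
c1 [[163.2 126.7]]
c2 [[468.  127.2]]
c3 [[110.1 449.1]]
c4 [[523.8 449.5]]
ff [[324.4 164.8]]
boss [[313.19737772 241.25373853]] [0.45162589 0.11862699 0.40105068]
[0.48491351 0.11968072 0.24648237] [[ 0.787  0.078  0.612]
 [ 0.062 -0.997  0.047]
 [ 0.614  0.001 -0.789]] (array([ 67.8,   4.6, -86.1]), array([ 0.09, -0.1 , -0.12]))
```

View pics/w1.png

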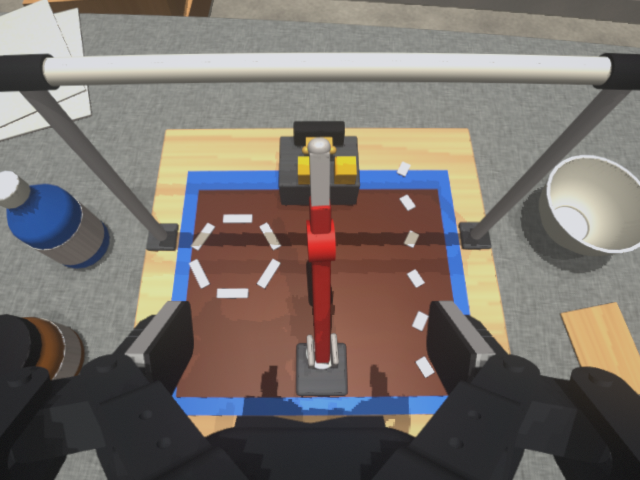

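Request:
send_rows:
  grip: [1,1,1,1,1,1,1,1]
  translation:
    - [10,-1,-12]
    - [20,-1,-25]
    - [31,-1,-38]
    - [42,-1,-53]
    - [53,-1,-67]
    - [61,-1,-78]
    - [67,-1,-86]
    - [67,-1,-86]
  rotation:
    - [0,0,0]
    - [0,0,0]
    - [0,0,0]
    - [0,0,0]
    - [0,0,0]
    - [0,0,0]
    - [0,0,0]
    - [0,0,0]

```text
t: 2.75
tcp_pos: [0.5519, 0.1163, 0.1605]
orientation: [-0.011, 0.945, 0.035, 0.325]
force: [-0.3, 1.2, 0.2]
grip_width: 0.0855
```

```bash
python3 - <<'E'
from tgt import *
c=shot('wrist'); d=shot('side'); pickle.dump((c,d),open('c2.pkl','wb'))
a=cv2.resize(c['color'],(480,360)); b=cv2.resize(d['color'][170:350,200:360],None,fx=2,fy=2)
cv2.imwrite('pics/w2.png',np.hstack([a,b])); print(now()[0]['tcp_pos'],now()[0]['force'])
E
```

```text
[0.55185207 0.1167163  0.16152877] [-0.41888787  0.54661365  0.11274618]
```

View pics/w2.png

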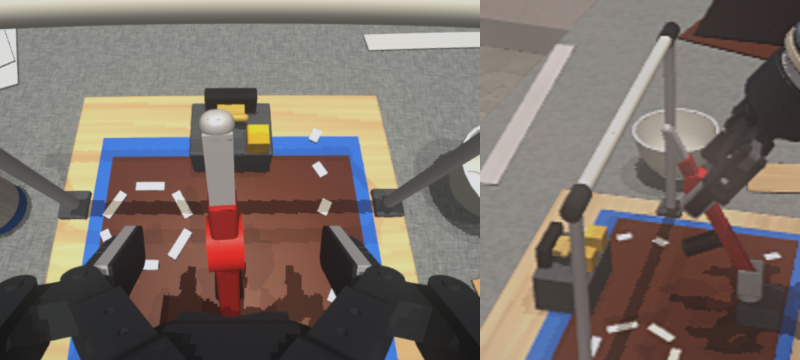

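Request:
send_rows:
  grip: [0.5,0.3,0.2,0.1,0,0,0,0]
  translation:
    - [0,2,0]
    - [0,3,0]
    - [0,3,0]
    - [0,3,0]
    - [0,3,0]
    - [0,3,0]
    - [0,3,0]
    - [0,3,0]
  rotation:
    - [0,0,0]
    - [0,0,0]
    - [0,0,0]
    - [0,0,0]
    - [0,0,0]
    - [0,0,0]
    - [0,0,0]
    - [0,0,0]

```text
t: 3.65
tcp_pos: [0.5523, 0.12, 0.1615]
orientation: [-0.011, 0.945, 0.036, 0.325]
force: [-0.6, -5.0, 3.1]
grip_width: 0.015
```

```bash
python3 - <<'E'
from tgt import *
c=shot('wrist'); d=shot('side'); pickle.dump((c,d),open('c3.pkl','wb'))
a=cv2.resize(c['color'],(480,360)); b=cv2.resize(d['color'][170:350,200:360],None,fx=2,fy=2)
cv2.imwrite('pics/w3.png',np.hstack([a,b])); print({k:v for k,v in now()[0].items() if k in('tcp_pos','force','torque','grip_width','t')})
E
```

```text
{'t': 3.75, 'tcp_pos': array([0.5522902 , 0.11999533, 0.16151214]), 'force': array([ 0.33190473, -5.3948209 ,  3.54990156]), 'torque': array([-1.02979227,  0.1828242 , -0.25174152]), 'grip_width': 0.015258079943304312}
```

View pics/w3.png

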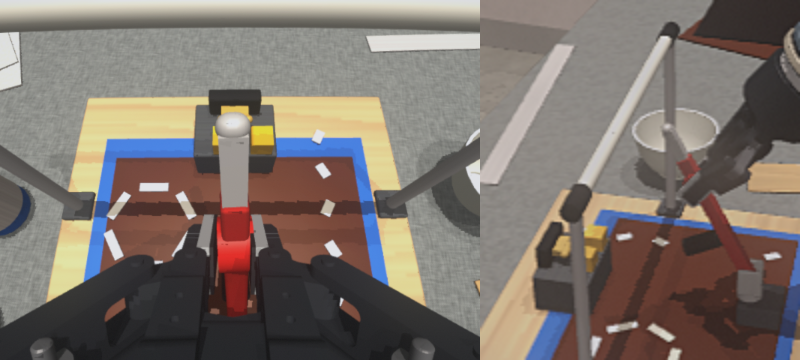

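```bash
cat > arc.py <<'E'
from tgt import *
import sys
q=p.copy(); q[1]=.1187
def boss(a,ty):  # ty: tip lateral at board y
    w=ty/.183; x,y,z=-.09+.12*np.cos(a)*np.cos(w),.12*np.cos(a)*np.sin(w),.068+.12*np.sin(a)
    c,s=np.cos(q[2]),np.sin(q[2]); return np.array([q[0]+c*x-s*y,q[1]+s*x+c*y,z])
E
python3 - <<'E'
from arc import *
for i in range(1,13):
    a=1.11-(1.11-.25)*i/12; l=38+7*min(1,i/10); ty=.0128-(.0128+.007)*min(1,i/8)
    t,w=delta(boss(a,ty),l,0,1); print(round(a,3),t.tolist(),w.tolist())
E
```

```text
1.038 [8.3, 0.8, -5.0] [0.18, -0.7, 0.04]
0.967 [15.7, 0.9, -9.4] [0.24, -1.4, 0.04]
0.895 [22.9, 0.7, -14.4] [0.29, -2.1, 0.04]
0.823 [29.6, 0.3, -19.9] [0.34, -2.79, 0.05]
0.752 [36.0, -0.3, -25.8] [0.4, -3.49, 0.05]
0.68 [41.9, -1.1, -32.1] [0.45, -4.19, 0.05]
0.608 [47.3, -2.1, -38.9] [0.5, -4.89, 0.05]
0.537 [52.2, -3.2, -45.9] [0.55, -5.59, 0.05]
0.465 [56.4, -3.1, -53.3] [0.61, -6.28, 0.05]
0.393 [60.2, -2.9, -61.0] [0.66, -6.98, 0.05]
0.322 [63.2, -2.8, -69.0] [0.66, -6.98, 0.05]
0.25 [65.6, -2.7, -77.3] [0.66, -6.98, 0.05]
```

Request:
send_rows:
  grip: [0,0,0,0,0,0,0,0,0,0,0,0]
  translation:
    - [8,0,-4.7]
    - [15.5,0,-9.4]
    - [22.8,-0.2,-14.4]
    - [29.5,-0.5,-19.9]
    - [36,-1,-25.8]
    - [42,-1.5,-32.1]
    - [47.3,-2.1,-38.9]
    - [52.2,-3.2,-45.9]
    - [56.5,-3.1,-53.3]
    - [60,-2.9,-61]
    - [63,-2.8,-69]
    - [65.5,-2.7,-77]
  rotation:
    - [0,-0.7,0]
    - [0,-1.4,0]
    - [0,-2.1,0]
    - [0,-2.8,0]
    - [0,-3.5,0]
    - [0,-4.2,0]
    - [0,-4.9,0]
    - [0,-5.6,0]
    - [0,-6.3,0]
    - [0,-7,0]
    - [0,-7,0]
    - [0,-7,0]

```text
t: 4.95
tcp_pos: [0.6267, 0.1231, 0.1188]
orientation: [0.002, 0.944, 0.036, 0.329]
force: [-62.8, -7.7, -29.5]
grip_width: 0.0123
```

```bash
python3 - <<'E'
from arc import *
c=shot('wrist'); d=shot('side'); pickle.dump((c,d),open('c4.pkl','wb'))
a=cv2.resize(c['color'][60:360,180:480],(500,500)); b=cv2.resize(d['color'][170:350,200:308],None,fx=2.7,fy=2.7)[:500]; b=np.pad(b,((0,500-len(b)),(0,0),(0,0)))
cv2.imwrite('pics/w4.png',np.hstack([a,b])); s=now()[0];print({k:v for k,v in s.items() if k in('tcp_pos','force','torque','grip_width','t')})
B=s['tcp_pos']-now()[1].as_matrix()[:,2]*.019; print('boss',B,boss(.25,-.007))
E
```

```text
{'t': 5.05, 'tcp_pos': array([0.62665839, 0.12319669, 0.11846293]), 'force': array([-56.73867311,  -7.31073533, -28.4427989 ]), 'torque': array([-0.95789213,  9.96659769, -0.26936817]), 'grip_width': 0.01283428871255307}
boss [0.61487926 0.12281263 0.1333661 ] [0.60451115 0.11625567 0.09768848]
```

View pics/w4.png

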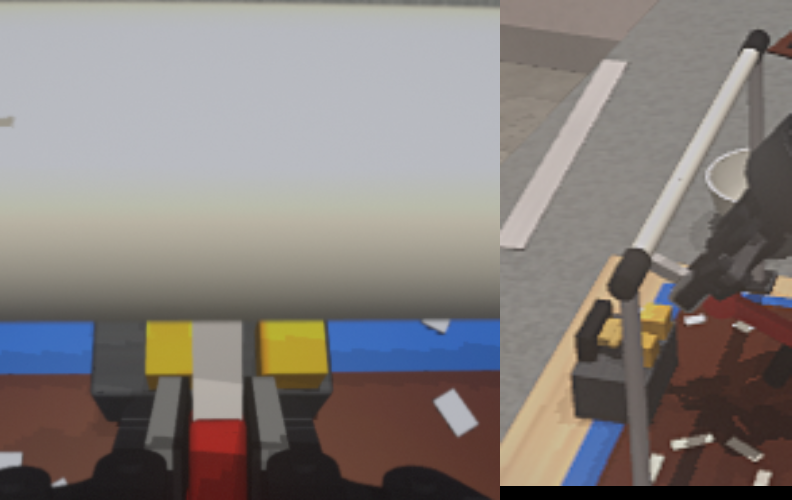

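```bash
python3 - <<'E'
from arc import *
s,R=now(); print(s['qpos'].round(3),R.as_matrix().round(3))
c=r.read_camera('wrist'); o=-np.array(c['R']).T@c['t']; print('cam',o,'lampmid',boss(0,0)+[0,0,.18])
E
```

```text
[ 0.152  0.486  1.965 -1.246  0.078  2.866] [[ 0.782  0.067  0.62 ]
 [ 0.069 -0.997  0.02 ]
 [ 0.62   0.027 -0.784]]
cam [0.59142325 0.12541513 0.27282587] lampmid [0.60797789 0.12097907 0.248     ]
```

Request:
send_rows:
  grip: [0,0,0,0,0,0,0,0]
  translation:
    - [-4,0,-2]
    - [-7,0,2]
    - [-13,-1,11]
    - [-21,-2,24]
    - [-30,-2,34]
    - [-41,-3,44]
    - [-51,-4,52]
    - [-51,-4,52]
  rotation:
    - [0,0,0]
    - [0,0,0]
    - [0,0,0]
    - [0,0,0]
    - [0,0,0]
    - [0,0,0]
    - [0,0,0]
    - [0,0,0]

```text
t: 5.9
tcp_pos: [0.5822, 0.1204, 0.1782]
orientation: [0.0, 0.942, 0.036, 0.335]
force: [-14.1, -2.1, -24.8]
grip_width: 0.0106
```

```bash
python3 - <<'E'
from arc import *
s,R=now(); print(s['qpos'].round(3),s['tcp_pos'],s['force'],s['grip_width'],s['t'],R.as_matrix()[:,2].round(3))
B=s['tcp_pos']-R.as_matrix()[:,2]*.019; pv=boss(0,0)-[.12*np.cos(q[2]),0,0]; d=B-[.4883,.1119,.068]; print(B,np.linalg.norm(d),np.arctan2(d[2],d[0]))
c=pickle.load(open('c4.pkl','rb'))[0]
M=np.array([[np.cos(q[2]),np.sin(q[2])],[-np.sin(q[2]),np.cos(q[2])]])
def loc(X): return (1e3*np.r_[M@(X[:2]-q[:2]),X[2]]).round(1)
cr=lambda x,y:(180+x*.6,60+y*.6)
for n,x,y,z in [('outL',145,377,.081),('outR',328,377,.081),('inR',260,377,.081),('blkL',93,392,.063),('blkR',330,392,.063)]: print(n,loc(onplane(c,*cr(x,y),z)))
E
```

```text
[ 0.16   0.309  2.05  -0.642  0.13   2.266] [0.5821537  0.1203505  0.17820771] [-14.09199634  -2.12818195 -24.78772117] 0.010582101440209234 5.9 [ 0.63   0.023 -0.776]
[0.57018047 0.11990776 0.19295375] 0.14960606435549645 0.9907139564202264
outL [67.3 21.2 81. ]
outR [ 67.2 -33.7  81. ]
inR [ 67.2 -13.2  81. ]
blkL [67.3 39.3 63. ]
blkR [ 67.1 -37.7  63. ]
```

Request:
send_rows:
  grip: [0,0,0,0.5,1,1,1,1,1,1,1,1]
  translation:
    - [-3,0,-5]
    - [-10,-1,0]
    - [-16,-1,4]
    - [-16,-1,4]
    - [-16,-1,4]
    - [-16,-1,4]
    - [-22,-1,12]
    - [-35,-2,27]
    - [-52,-3,48]
    - [-70,-3,70]
    - [-90,-4,95]
    - [-90,-4,95]
  rotation:
    - [0,0,0]
    - [0,0,0]
    - [0,0,0]
    - [0,0,0]
    - [0,0,0]
    - [0,0,0]
    - [0,0,0]
    - [0,0,0]
    - [0,0,0]
    - [0,0,0]
    - [0,0,0]
    - [0,0,0]

```text
t: 7.1
tcp_pos: [0.4994, 0.1187, 0.2839]
orientation: [-0.003, 0.938, 0.036, 0.346]
force: [0.6, 0.1, -0.5]
grip_width: 0.0855
```

```bash
python3 - <<'E'
from arc import *
s,R=now(); print(s['qpos'].round(3),s['tcp_pos'],s['force'],s['grip_width'],s['t'],R.as_matrix()[:,2].round(3))
C={n:shot(n) for n in('scene','side','wrist')}; pickle.dump(C,open('c5.pkl','wb'))
a=cv2.resize(C['scene']['color'][150:370,240:500],(420,355)); b=cv2.resize(C['side']['color'][170:410,170:420],(370,355))
cv2.imwrite('pics/w5.png',np.hstack([a,b]))
E
```

```text
[ 0.191 -0.024  2.136 -0.282  0.34   1.917] [0.49942841 0.11872541 0.28391633] [ 0.6023679   0.07820101 -0.54061741] 0.08550617478908702 7.1 [ 0.649  0.031 -0.76 ]
```

View pics/w5.png

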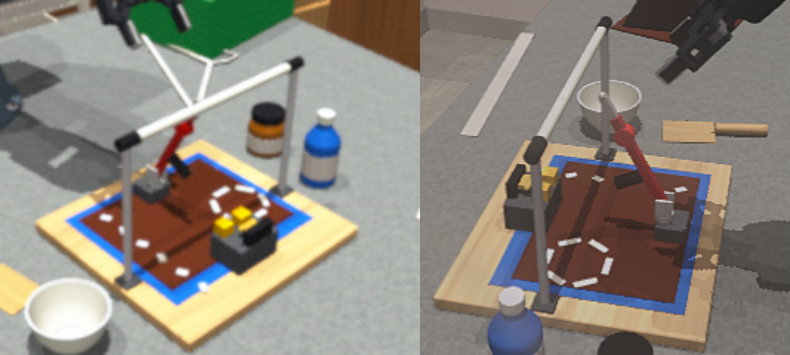

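```bash
cat > kin.py <<'E'
from arc import *
from scipy.optimize import least_squares
def fk(q,k):
    h,a0,L1,L2,e,d=k; Y=lambda t:Ro.from_euler('y',t); Z=lambda t:Ro.from_euler('z',t)
    R1=Z(q[0]); R2=R1*Y(q[1]); R3=R2*Y(q[2]); 
    P=R1.apply([a0,0,h])+R2.apply([0,0,L1])+R3.apply([e,0,L2]); R=R3*Z(q[3])*Y(q[4])*Z(q[5])
    return P+R.apply([0,0,d]),R
D=[([-1.246,.351,1.652,0,1.139,-.085],[.219,-.504,.231]),([.152,.486,1.965,-1.246,.078,2.866],[.6267,.1232,.1185]),([.16,.309,2.05,-.642,.13,2.266],[.5822,.1204,.1782]),([.191,-.024,2.136,-.282,.34,1.917],[.4994,.1187,.2839])]
res=lambda k:np.concatenate([1e3*(fk(a,k)[0]-b) for a,b in D])
s=least_squares(lambda k:np.r_[res(k),20*k[4]],[.3,0,.4,.35,0,.25]); K=s.x
lim=np.array([[-2.75,2.75],[-.79,2.1],[.01,2.65],[-1.57,4.71],[.07,3.14],[-2.87,2.87]])
def ik(t,R,q0):
    f=lambda q:np.r_[10*(fk(q,K)[0]-t),(R.inv()*fk(q,K)[1]).as_rotvec()]
    o=least_squares(f,np.clip(q0,lim[:,0]+1e-3,lim[:,1]-1e-3),bounds=(lim[:,0],lim[:,1])); return o.x,np.abs(o.fun).max()
E
python3 - <<'E'
from kin import *
print(K.round(4),res(K).round(1)); s,R=now(); print(fk(s['qpos'],K)[1].as_matrix().round(3).tolist(),R.as_matrix().round(3).tolist())
for lean in (25,28,30,33,38):
  for fl in (0,1):
    for a in (1.1,.1,0):
      Rm=Rt(lean); Rm=Rm@np.diag([-1,-1,1]) if fl else Rm
      t=boss(a,-.006)+Rm[:,2]*.019
      for q4,q6 in ((0,1.5),(0,-1.5),(3.14,1.5),(3.14,-1.5)):
        x,e=ik(t,Ro.from_matrix(Rm),[.16,.4,1.9,q4,.3,q6])
        if e<.005: print(lean,fl,a,x.round(2))
E
```

```text
[-0.0107  0.1898  0.2675  0.2089 -0.1892  0.072 ] [-43.3 -17.9  21.8   4.7 -31.9  10.3   8.7 -30.7  -4.7  -1.2 -29.2 -27.4]
[[-0.07, 0.761, 0.644], [0.997, 0.067, 0.029], [-0.021, 0.645, -0.764]] [[0.761, 0.07, 0.644], [0.067, -0.997, 0.029], [0.645, 0.021, -0.764]]
25 0 1.1 [ 0.21  0.23  2.17 -0.19  0.31  0.3 ]
25 0 1.1 [ 0.21  0.23  2.17 -0.19  0.31  0.3 ]
25 0 1.1 [ 0.21  0.23  2.17 -0.19  0.31  0.3 ]
25 0 0.1 [ 0.19  0.55  2.08 -0.57  0.09  0.68]
25 0 0.1 [ 0.19  0.55  2.08 -0.57  0.09  0.68]
25 0 0.1 [ 0.19  0.55  2.08 -0.57  0.09  0.68]
25 0 0 [ 0.19  0.57  2.1  -0.86  0.07  0.96]
25 0 0 [ 0.19  0.57  2.1  -0.86  0.07  0.96]
25 0 0 [ 0.19  0.57  2.1  -0.86  0.07  0.96]
25 1 1.1 [ 0.21  0.23  2.17 -0.19  0.31 -2.84]
25 1 0.1 [ 0.19  0.55  2.08 -0.57  0.09 -2.47]
25 1 0 [ 0.19  0.57  2.1  -0.86  0.07 -2.18]
28 0 1.1 [ 0.21  0.23  2.18 -0.26  0.26  0.37]
28 0 1.1 [ 0.21  0.23  2.18 -0.26  0.26  0.37]
28 0 1.1 [ 0.21  0.23  2.18 -0.26  0.26  0.37]
28 1 1.1 [ 0.21  0.23  2.18 -0.26  0.26 -2.77]
30 0 1.1 [ 0.21  0.22  2.19 -0.32  0.22  0.43]
30 0 1.1 [ 0.21  0.22  2.19 -0.32  0.22  0
[... 709 characters left out ...]
  0.11 -0.56]
33 1 0.1 [ 0.2   0.53  2.12  3.8   0.11 -0.56]
33 1 0.1 [ 0.2   0.53  2.12  3.8   0.11 -0.56]
33 1 0 [ 0.2   0.55  2.14  3.64  0.14 -0.39]
33 1 0 [ 0.2   0.55  2.14  3.64  0.14 -0.39]
33 1 0 [ 0.2   0.55  2.14  3.64  0.14 -0.39]
38 0 1.1 [ 0.22  0.2   2.23 -1.02  0.1   1.13]
38 0 1.1 [ 0.22  0.2   2.23 -1.02  0.1   1.13]
38 0 0.1 [0.2  0.52 2.15 3.52 0.2  2.86]
38 1 1.1 [ 0.22  0.2   2.23 -1.02  0.1  -2.01]
38 1 0.1 [ 0.2   0.52  2.15  3.52  0.2  -0.28]
38 1 0.1 [ 0.2   0.52  2.15  3.52  0.2  -0.28]
38 1 0.1 [ 0.2   0.52  2.15  3.52  0.2  -0.28]
38 1 0 [ 0.2   0.54  2.17  3.47  0.23 -0.22]
38 1 0 [ 0.2   0.54  2.17  3.47  0.23 -0.22]
38 1 0 [ 0.2   0.54  2.17  3.47  0.23 -0.22]
```

```bash
cat > kin2.py <<'E'
import kin
from kin import *
def fk(q,k):
    h,a0,L1,L2,e,d,b,g,w=k; Y=lambda t:Ro.from_euler('y',t); Z=lambda t:Ro.from_euler('z',t)
    R1=Z(q[0]); R2=R1*Y(q[1]); R3=R2*Y(q[2]); R4=R3*Z(q[3]); R5=R4*Y(q[4]); R=R5*Z(q[5])
    P=R1.apply([a0,b,h])+R2.apply([0,0,L1])+R3.apply([e,0,L2])+R4.apply([0,w,0])+R5.apply([g,0,d])
    return P,R*Z(-np.pi/2)
def fit(D,x0=[.3,0,.4,.35,0,.25,.03,0,0],reg=[0,.02,0,0,.02,0,0,.02,.02]):
    res=lambda k:np.concatenate([1e3*(fk(a,k)[0]-b) for a,b in D])
    best=None
    for h in (.2,.35,.5):
      for L in (.3,.45):
        for d in (.2,.35):
          x=np.array(x0);x[[0,2,3,5]]=h,L,L,d
          s=least_squares(lambda k:np.r_[res(k),30*np.sign(reg)*k],x)
          if best is None or s.cost<best.cost: best=s
    return best.x,res(best.x)
E
python3 - <<'E'
from kin2 import *
k,e=fit(D);print(k.round(3),e.round(1))
for i in range(4):
    print(fk(D[i][0],k)[1].as_matrix()[:,2].round(3))
E
```

```text
[ 0.254  0.003  0.484  0.433  0.037  0.263  0.046 -0.     0.001] [-0.3 -0.   0.1  0.  -0.  -0.1  0.  -0.   0.  -0.   0.3 -0. ]
[-0.  0. -1.]
[ 0.62   0.02  -0.784]
[ 0.63   0.023 -0.776]
[ 0.649  0.031 -0.76 ]
```

```bash
python3 - <<'E'
from kin2 import *
fkk=fk
f=lambda x:np.concatenate([1e3*(fk(a,np.r_[x[0],0,x[1:6],0,0])[0]-b) for a,b in D])
o=least_squares(f,[.254,.484,.433,.037,.263,.046]); k=np.r_[o.x[0],0,o.x[1:6],0,0]; print(k.round(4),np.abs(o.fun).max()); np.save('k.npy',k)
kin.fk=lambda q,_:fk(q,k)
for lean in (25,30,35,40,44):
  for fl in (0,1):
    for a in (1.1,.5,.1,0):
      Rm=Rt(lean); Rm=Rm@np.diag([-1,-1,1]) if fl else Rm
      t=boss(a,-.006)+Rm[:,2]*.019
      for q4 in (0,3.14):
       b=None
       for q6 in (1.5,-1.5):
        x,e=ik(t,Ro.from_matrix(Rm),[.16,.4,1.9,q4,.3,q6])
        if e<.003 and b is None: b=x;print(lean,fl,a,x.round(2))
E
```

```text
[0.2588 0.     0.4868 0.4373 0.0403 0.2652 0.0466 0.     0.    ] 0.21957587456170047
25 0 1.1 [ 0.13  0.32  1.99 -0.06  0.4   1.68]
25 0 1.1 [ 0.13  0.32  1.99 -0.06  0.4   1.68]
25 0 0.5 [ 0.13  0.48  1.89 -0.06  0.33  1.68]
25 0 0.5 [ 0.13  0.48  1.89 -0.06  0.33  1.68]
25 0 0.1 [ 0.12  0.58  1.87 -0.08  0.25  1.69]
25 0 0.1 [ 0.12  0.58  1.87 -0.08  0.25  1.69]
25 0 0 [ 0.12  0.6   1.87 -0.09  0.23  1.7 ]
25 0 0 [ 0.12  0.6   1.87 -0.09  0.23  1.7 ]
25 1 1.1 [ 0.13  0.32  1.99 -0.06  0.4  -1.46]
25 1 0.5 [ 0.13  0.48  1.89 -0.06  0.33 -1.47]
25 1 0.1 [ 0.12  0.58  1.87 -0.08  0.25 -1.45]
25 1 0 [ 0.12  0.6   1.87 -0.09  0.23 -1.44]
30 0 1.1 [ 0.14  0.31  2.04 -0.11  0.27  1.73]
30 0 1.1 [ 0.14  0.31  2.04 -0.11  0.27  1.73]
30 0 0.5 [ 0.13  0.47  1.95 -0.13  0.2   1.74]
30 0 0.5 [ 0.13  0.47  1.95 -0.13  0.2   1.74]
30 0 0.1 [ 0.12  0.57  1.92 -0.2   0.12  1.81]
30 0 0.1 [ 0.12  0.57  1.92 -0.2   0.12  1.81]
30 0 0 [ 0.12  0.6   1.92 -0.25  0.1   1.86]
30 0 0 [ 0.12  0.6   1.92 -0.25  0.1   1.86]
30 1 1.1 [ 0.14  0.31  2.04 -0.11  0.27 -1.41]
30 1 0.5 [ 0.13  0.47  1.95 -0.13  0.2
[... 615 characters left out ...]

40 0 0 [ 0.13  0.61  2.01  3.32  0.19 -1.71]
40 1 0.5 [0.13 0.47 2.04 3.6  0.08 1.15]
40 1 0.1 [0.13 0.59 2.02 3.35 0.16 1.4 ]
40 1 0 [0.13 0.61 2.01 3.32 0.19 1.43]
44 0 1.1 [ 0.14  0.31  2.18  3.55  0.12 -1.93]
44 0 1.1 [ 0.14  0.31  2.18  3.55  0.12 -1.93]
44 0 0.5 [ 0.13  0.48  2.08  3.35  0.19 -1.74]
44 0 0.5 [ 0.13  0.48  2.08  3.35  0.19 -1.74]
44 0 0.1 [ 0.13  0.6   2.05  3.28  0.27 -1.67]
44 0 0.1 [ 0.13  0.6   2.05  3.28  0.27 -1.67]
44 0 0 [ 0.13  0.63  2.05  3.27  0.3  -1.65]
44 0 0 [ 0.13  0.63  2.05  3.27  0.3  -1.65]
44 1 1.1 [0.14 0.31 2.18 3.55 0.12 1.21]
44 1 0.5 [0.13 0.48 2.08 3.35 0.19 1.4 ]
44 1 0.1 [0.13 0.6  2.05 3.28 0.27 1.48]
44 1 0 [0.13 0.63 2.05 3.27 0.3  1.49]
```

```bash
python3 - <<'E'
from kin2 import *
s,R0=now()
R1=R0*Ro.from_euler('z',-90,degrees=True); print(np.degrees((R1*R0.inv()).as_rotvec()))
R2=Ro.from_matrix(Rt(28)); print(delta(boss(1.1,.009),28,.11,0), np.degrees((R2*R1.inv()).as_rotvec()))
E
```

```text
[-58.00384618  -2.635978    68.7648562 ]
(array([ -0.1,  -3. , -24.8]), array([-100.5 ,   -5.81,  148.77])) [-50.15939499   6.67204055  74.76659829]
```

Request:
send_rows:
  grip: [1,1,1,1,1,1,1,1,1,1,1,1]
  translation:
    - [0,0,0]
    - [0,0,0]
    - [0,0,0]
    - [0,0,0]
    - [0,0,0]
    - [0,0,0]
    - [0,0,0]
    - [0,0,0]
    - [0,0,0]
    - [0,0,0]
    - [0,0,0]
    - [0,0,0]
  rotation:
    - [-5,-0.2,6]
    - [-10,-0.5,12]
    - [-15,-0.7,18]
    - [-20,-0.9,24]
    - [-25.5,-1.1,30]
    - [-30.5,-1.4,36]
    - [-35.5,-1.6,42]
    - [-40.5,-1.8,48]
    - [-45.5,-2,54]
    - [-50.5,-2.3,60]
    - [-55,-2.5,65]
    - [-58,-2.6,68.8]

```text
t: 8.45
tcp_pos: [0.4997, 0.1183, 0.2788]
orientation: [0.242, 0.637, 0.691, 0.243]
force: [-0.8, 0.1, 0.4]
grip_width: 0.0854
```

Request:
send_rows:
  grip: [1,1,1,1,1,1,1,1,1,1,1,1]
  translation:
    - [0,0,-2]
    - [0,0,-4]
    - [0,-1,-6]
    - [0,-1,-8]
    - [0,-1,-10]
    - [0,-2,-12]
    - [0,-2,-14]
    - [0,-2,-16]
    - [0,-3,-19]
    - [0,-3,-22]
    - [0,-3,-24]
    - [0,-3,-25]
  rotation:
    - [-4.5,0.6,6.5]
    - [-9,1.2,13]
    - [-13,1.8,19.5]
    - [-17.5,2.3,26]
    - [-22,2.9,32.5]
    - [-26,3.5,39]
    - [-30.5,4.1,45.5]
    - [-35,4.6,52]
    - [-39,5.2,58]
    - [-43.5,5.8,65]
    - [-47,6.3,70]
    - [-50,6.7,74.8]

```text
t: 9.65
tcp_pos: [0.4997, 0.1151, 0.2535]
orientation: [0.24, -0.039, 0.97, 0.009]
force: [-0.1, -0.6, 0.5]
grip_width: 0.0854
```

```bash
python3 - <<'E'
from kin2 import *
s,R0=now(); print(s['qpos'].round(3),s['tcp_pos'],s['force'],s['t']); print('pre',delta(boss(1.1,.009),28,.11),'grasp',delta(boss(1.1,.009),28,0))
C=pickle.load(open('c5.pkl','rb'))
for n,pt in dict(scene=(240+184*260/420,150+128*220/355),side=(170+205*250/370,170+136*240/355)).items():
    print(n,pt,[(a,w,proj(C[n],boss(a,w)).round(1)[0].tolist()) for a in(1.05,1.1,1.15,1.2) for w in (.009,)])
E
```

```text
[ 0.155  0.065  2.038 -0.07   0.556 -1.445] [0.49967602 0.11510816 0.25352035] [-0.13121673 -0.55777426  0.52997938] 9.65
pre (array([0.1, 0.3, 1.8]), array([ 0.12, -0.19, -0.18])) grasp (array([ 51.5,   4.2, -95.4]), array([ 0.12, -0.19, -0.18]))
scene (353.9047619047619, 229.32394366197184) [(1.05, 0.009, [353.8, 230.5]), (1.1, 0.009, [352.1, 228.6]), (1.15, 0.009, [350.5, 226.8]), (1.2, 0.009, [348.8, 225.1])]
side (308.51351351351354, 261.943661971831) [(1.05, 0.009, [305.9, 261.5]), (1.1, 0.009, [308.6, 260.5]), (1.15, 0.009, [311.4, 259.7]), (1.2, 0.009, [314.3, 258.9])]
```

Request:
send_rows:
  grip: [1,1,1,1,1,1,1,1,0.5,0.2,0,0]
  translation:
    - [7,0,-13]
    - [15,1,-27]
    - [23,2,-42]
    - [31,2,-57]
    - [39,3,-72]
    - [46,4,-85]
    - [52,4,-96]
    - [52,4,-96]
    - [52,4,-96]
    - [52,4,-96]
    - [52,4,-96]
    - [52,4,-96]
  rotation:
    - [0,0,0]
    - [0,0,0]
    - [0,0,0]
    - [0,0,0]
    - [0,0,0]
    - [0,0,0]
    - [0,0,0]
    - [0,0,0]
    - [0,0,0]
    - [0,0,0]
    - [0,0,0]
    - [0,0,0]

```text
t: 10.85
tcp_pos: [0.5514, 0.1194, 0.1596]
orientation: [0.242, -0.037, 0.97, 0.01]
force: [-0.3, -0.6, -0.2]
grip_width: 0.0282
```

Request:
send_rows:
  grip: [0,0,0,0]
  translation:
    - [0,0,0]
    - [0,0,0]
    - [0,0,0]
    - [0,0,0]
  rotation:
    - [0,0,0]
    - [0,0,0]
    - [0,0,0]
    - [0,0,0]

```text
t: 11.25
tcp_pos: [0.5516, 0.1189, 0.1595]
orientation: [0.242, -0.037, 0.97, 0.009]
force: [0.5, -5.1, 3.3]
grip_width: 0.015
```

```bash
python3 - <<'E'
from kin2 import *
s,R0=now(); B=s['tcp_pos']-R0.as_matrix()[:,2]*.019; print(s['qpos'].round(3),B,s['force'],s['grip_width'],s['t'])
for i in range(1,13):
    a=1.08-(1.08-.30)*i/12; ty=.008-(.008+.006)*min(1,i/8)
    t,w=delta(boss(a,ty),28,0,0); print(round(a,3),t.tolist(),w.tolist())
E
```

```text
[ 0.145  0.308  2.017 -0.099  0.33  -1.417] [0.54269858 0.11823107 0.17629569] [ 0.48943582 -5.09372046  3.25184739] 0.015029981784175663 11.25
1.015 [8.6, 0.6, -6.4] [-0.01, -0.01, -0.02]
0.95 [15.1, 0.6, -10.7] [-0.01, -0.01, -0.02]
0.885 [21.3, 0.5, -15.4] [-0.01, -0.01, -0.02]
0.82 [27.2, 0.3, -20.6] [-0.01, -0.01, -0.02]
0.755 [32.8, -0.1, -26.1] [-0.01, -0.01, -0.02]
0.69 [38.0, -0.6, -31.9] [-0.01, -0.01, -0.02]
0.625 [42.8, -1.2, -38.1] [-0.01, -0.01, -0.02]
0.56 [47.2, -2.0, -44.6] [-0.01, -0.01, -0.02]
0.495 [51.1, -1.8, -51.3] [-0.01, -0.01, -0.02]
0.43 [54.6, -1.7, -58.3] [-0.01, -0.01, -0.02]
0.365 [57.6, -1.5, -65.5] [-0.01, -0.01, -0.02]
0.3 [60.2, -1.4, -72.8] [-0.01, -0.01, -0.02]
```

Request:
send_rows:
  grip: [0,0,0,0,0,0]
  translation:
    - [7.5,0,-5.5]
    - [14.5,0,-10.2]
    - [21,0,-15.2]
    - [27.2,-0.2,-20.6]
    - [32.8,-0.5,-26.1]
    - [38,-0.9,-31.9]
  rotation:
    - [0,0,0]
    - [0,0,0]
    - [0,0,0]
    - [0,0,0]
    - [0,0,0]
    - [0,0,0]

```text
t: 11.85
tcp_pos: [0.5907, 0.1186, 0.1284]
orientation: [0.243, -0.037, 0.969, 0.01]
force: [-0.4, 1.1, 9.3]
grip_width: 0.0153
```

Request:
send_rows:
  grip: [0,0,0,0,0,0,0]
  translation:
    - [4.8,-0.4,-6.2]
    - [9.2,-0.9,-12.7]
    - [13.1,-0.9,-19.4]
    - [16.6,-0.8,-26.4]
    - [19.6,-0.6,-33.6]
    - [22.2,-0.5,-40.9]
    - [22.2,-0.5,-40.9]
  rotation:
    - [0,0,0]
    - [0,0,0]
    - [0,0,0]
    - [0,0,0]
    - [0,0,0]
    - [0,0,0]
    - [0,0,0]

```text
t: 12.55
tcp_pos: [0.613, 0.1185, 0.087]
orientation: [0.243, -0.036, 0.969, 0.01]
force: [2.9, 4.8, 6.3]
grip_width: 0.015
```

```bash
python3 - <<'E'
from kin2 import *
s,R0=now(); B=s['tcp_pos']-R0.as_matrix()[:,2]*.019; print(s['qpos'].round(3),B,boss(.3,-.006),s['force'],s['grip_width'],s['t'])
C={n:shot(n) for n in('scene','side','wrist')}; pickle.dump(C,open('c6.pkl','wb'))
a=cv2.resize(C['scene']['color'][180:340,310:450],(420,480)); b=cv2.resize(C['side']['color'][190:350,210:340],(380,480))
cv2.imwrite('pics/w6.png',np.hstack([a,b]))
E
```

```text
[ 0.126  0.527  1.908 -0.101  0.217 -1.426] [0.60411244 0.11781923 0.10379571] [0.60285782 0.11682005 0.10346242] [2.92851255 4.79474378 6.34365645] 0.014962152281010735 12.55
```

View pics/w6.png

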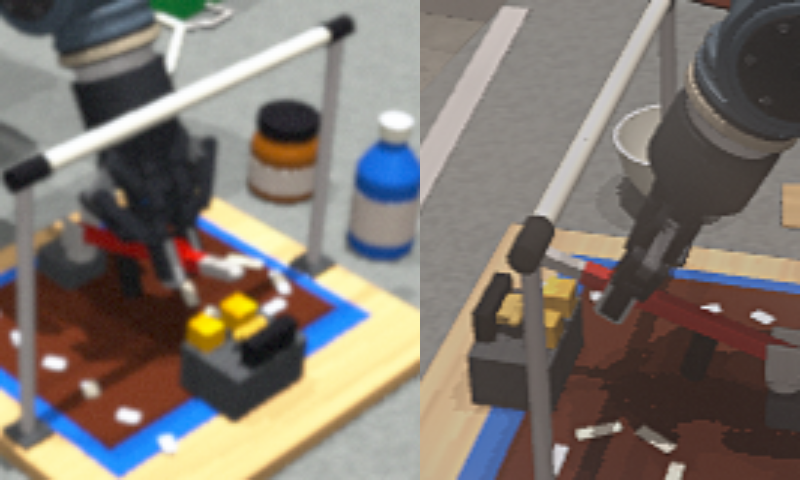

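```bash
python3 - <<'E'
from kin2 import *
c=pickle.load(open('c6.pkl','rb'))
def pt(x,y,z):
    k,s=np.cos(q[2]),np.sin(q[2]); return np.array([q[0]+k*x-s*y,q[1]+s*x+k*y,z])
for n in('scene','side'):
  for ty in (-.010,-.005,0,.005):
    w=ty/.183
    tip=[pt(-.09+d*np.cos(.3)*np.cos(w),d*np.cos(.3)*np.sin(w),.068+d*np.sin(.3)) for d in(.150,.186)]
    # fork: cheek outer edges, slot
    fk_=[pt(.078,ty+o,.081) for o in(-.0275,-.0075,.0075,.0275)]
    o=(310,180,3,3) if n=='scene' else (210,190,380/130,3)
    T=lambda P:((proj(c[n],P)-[o[0],o[1]])*[o[2],o[3]]).round(0).tolist()
    print(n,ty,'tongue',T(np.array(tip)),'fork',T(np.array(fk_)))
E
python3 -c "
import pickle,cv2,numpy as np
c=pickle.load(open('c6.pkl','rb'))
a=cv2.resize(c['scene']['color'][250:315,360:425],(650,600),interpolation=cv2.INTER_CUBIC);cv2.imwrite('pics/w7.png',a)"
```

```text
scene -0.01 tongue [[195.0, 266.0], [227.0, 276.0]] fork [[189.0, 330.0], [207.0, 319.0], [221.0, 311.0], [239.0, 301.0]]
scene -0.005 tongue [[199.0, 264.0], [232.0, 273.0]] fork [[194.0, 327.0], [212.0, 317.0], [226.0, 309.0], [243.0, 298.0]]
scene 0 tongue [[202.0, 262.0], [236.0, 271.0]] fork [[198.0, 325.0], [217.0, 314.0], [230.0, 306.0], [248.0, 296.0]]
scene 0.005 tongue [[206.0, 260.0], [241.0, 268.0]] fork [[203.0, 322.0], [221.0, 311.0], [235.0, 303.0], [252.0, 293.0]]
side -0.01 tongue [[165.0, 265.0], [117.0, 244.0]] fork [[145.0, 273.0], [137.0, 289.0], [130.0, 302.0], [121.0, 320.0]]
side -0.005 tongue [[163.0, 268.0], [115.0, 248.0]] fork [[143.0, 277.0], [134.0, 294.0], [128.0, 307.0], [119.0, 324.0]]
side 0 tongue [[161.0, 272.0], [112.0, 252.0]] fork [[141.0, 281.0], [132.0, 298.0], [126.0, 311.0], [117.0, 329.0]]
side 0.005 tongue [[160.0, 275.0], [110.0, 256.0]] fork [[139.0, 285.0], [130.0, 302.0], [124.0, 315.0], [115.0, 333.0]]
```

View pics/w7.png

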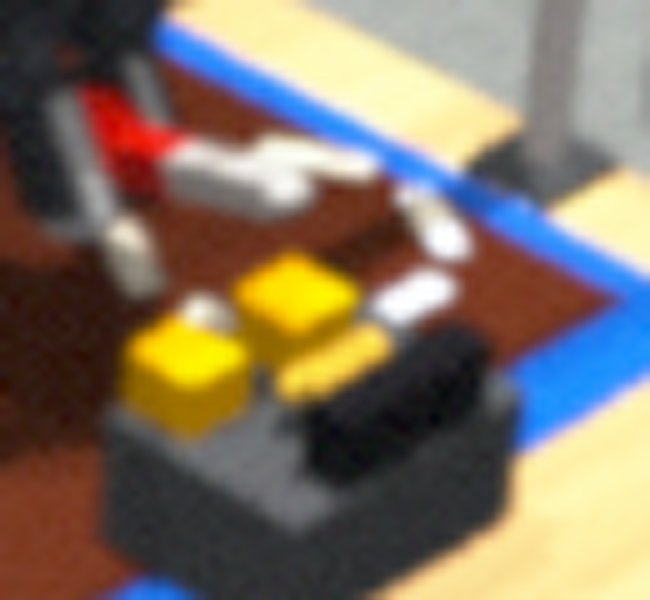

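```bash
python3 - <<'E'
from kin2 import *
c=pickle.load(open('c6.pkl','rb'))['scene']
M=np.array([[np.cos(q[2]),np.sin(q[2])],[-np.sin(q[2]),np.cos(q[2])]])
loc=lambda X:(1e3*np.r_[M@(X[:2]-q[:2]),X[2]]).round(1)
u=lambda x,y:(360+x/10,250+y/9.23)
print('slot',loc(onplane(c,*u(244,325),.081)))
for z in (.120,.123,.126): print('tip',loc(onplane(c,*u(290,192),z)))
print('base',loc(onplane(c,*u(178,172),.068+.15*np.sin(.3))))
for n,P in (('cheekL',(190,352)),('cheekR',(297,297))): print(n,loc(onplane(c,*u(*P),.081)))
s,R0=now(); B=s['tcp_pos']-R0.as_matrix()[:,2]*.019; print('boss by robot',loc(B),s['t'])
E
```

```text
slot [82.9 -5.3 81. ]
tip [ 86.8   2.2 120. ]
tip [ 89.5  -1.  123. ]
tip [ 92.2  -4.2 126. ]
base [ 57.1  -2.6 112.3]
cheekL [ 82.3 -22.4  81. ]
cheekR [83.1 12.2 81. ]
boss by robot [ 25.8  -2.9 104.2] 12.7
```

Request:
send_rows:
  grip: [0,0,0,0,0,0,0,0]
  translation:
    - [1,-0.5,-3]
    - [1.8,-0.6,-6]
    - [2.5,-0.6,-9]
    - [3,-0.6,-12]
    - [3.5,-0.6,-14.5]
    - [3.9,-0.5,-16.5]
    - [4.2,-0.5,-18.5]
    - [4.2,-0.5,-18.5]
  rotation:
    - [0,0,0]
    - [0,0,0]
    - [0,0,0]
    - [0,0,0]
    - [0,0,0]
    - [0,0,0]
    - [0,0,0]
    - [0,0,0]

```text
t: 13.5
tcp_pos: [0.6171, 0.1181, 0.069]
orientation: [0.243, -0.036, 0.969, 0.01]
force: [1.6, 4.9, 5.7]
grip_width: 0.0152
```

```bash
cat > st.py <<'E'
from kin2 import *
M=np.array([[np.cos(q[2]),np.sin(q[2])],[-np.sin(q[2]),np.cos(q[2])]])
loc=lambda X:(1e3*np.r_[M@(X[:2]-q[:2]),X[2]]).round(1)
s,R0=now(); B=s['tcp_pos']-R0.as_matrix()[:,2]*.019; L=loc(B); print('boss',L,'a~',np.arcsin((L[2]-68)/120).round(3),'F',s['force'].round(1),'T',s['torque'].round(2),s['qpos'].round(2),s['grip_width'],s['t'])
E
python3 st.py
```

```text
boss [29.9 -3.6 85.7] a~ 0.148 F [1.6 4.9 5.7] T [ 0.72 -0.07 -0.23] [ 0.12  0.57  1.9  -0.11  0.18 -1.41] 0.01522794838948785 13.5
```

Request:
send_rows:
  grip: [0,0,0,0,0]
  translation:
    - [0.1,0,-1.5]
    - [0.2,0,-3]
    - [0.3,0,-4.2]
    - [0.4,0,-5.2]
    - [0.4,0,-5.2]
  rotation:
    - [0,0,0]
    - [0,0,0]
    - [0,0,0]
    - [0,0,0]
    - [0,0,0]

```text
t: 14.0
tcp_pos: [0.6177, 0.1181, 0.0641]
orientation: [0.243, -0.036, 0.969, 0.01]
force: [1.3, 6.1, 7.9]
grip_width: 0.0151
```

```bash
python3 st.py
```

```text
boss [30.5 -3.6 80.8] a~ 0.107 F [1.3 6.1 7.9] T [ 0.74  0.01 -0.22] [ 0.12  0.58  1.9  -0.12  0.17 -1.41] 0.01512737082710187 14.0
```

Request:
send_rows:
  grip: [0,0,0,0]
  translation:
    - [0,0,-0.7]
    - [0,0,-1.4]
    - [0,0,-2]
    - [0,0,-2]
  rotation:
    - [0,0,0]
    - [0,0,0]
    - [0,0,0]
    - [0,0,0]

```text
t: 14.4
tcp_pos: [0.6178, 0.1182, 0.0623]
orientation: [0.244, -0.036, 0.969, 0.01]
force: [2.2, 4.8, 8.5]
grip_width: 0.0148
```

```bash
python3 st.py
```

```text
boss [30.6 -3.6 79. ] a~ 0.092 F [2.2 4.8 8.5] T [ 0.77  0.03 -0.23] [ 0.12  0.58  1.9  -0.12  0.17 -1.4 ] 0.014822026859742382 14.4
```

Request:
send_rows:
  grip: [0,0,0,0,0]
  translation:
    - [0,0,-0.7]
    - [0,0,-1.4]
    - [0,0,-2.1]
    - [0,0,-2.8]
    - [0,0,-2.8]
  rotation:
    - [0,0,0]
    - [0,0,0]
    - [0,0,0]
    - [0,0,0]
    - [0,0,0]

```text
t: 14.9
tcp_pos: [0.618, 0.1182, 0.06]
orientation: [0.244, -0.036, 0.969, 0.01]
force: [-0.7, 5.2, 13.5]
grip_width: 0.0148
```

```bash
python3 st.py
```

```text
boss [30.8 -3.5 76.7] a~ 0.073 F [-0.7  5.2 13.5] T [ 0.74 -0.09 -0.23] [ 0.12  0.58  1.9  -0.13  0.16 -1.4 ] 0.014838549044034985 14.9
```

Request:
send_rows:
  grip: [0,0,0,0]
  translation:
    - [0,0,-0.5]
    - [0,0,-1]
    - [0,0,-1.5]
    - [0,0,-1.5]
  rotation:
    - [0,0,0]
    - [0,0,0]
    - [0,0,0]
    - [0,0,0]

```text
t: 15.3
tcp_pos: [0.6181, 0.1183, 0.0586]
orientation: [0.244, -0.036, 0.969, 0.01]
force: [-0.8, 4.9, 12.8]
grip_width: 0.0151
```

```bash
python3 st.py
```

```text
boss [30.9 -3.5 75.3] a~ 0.061 F [-0.8  4.9 12.8] T [ 0.7  -0.06 -0.26] [ 0.12  0.59  1.9  -0.13  0.16 -1.4 ] 0.015071301857795805 15.3
```

Request:
send_rows:
  grip: [0,0,0,0]
  translation:
    - [0,0,-0.5]
    - [0,0,-1]
    - [0,0,-1.5]
    - [0,0,-1.5]
  rotation:
    - [0,0,0]
    - [0,0,0]
    - [0,0,0]
    - [0,0,0]

```text
t: 15.7
tcp_pos: [0.6181, 0.1182, 0.0569]
orientation: [0.244, -0.036, 0.969, 0.01]
force: [1.7, 5.4, 10.3]
grip_width: 0.015
```

```bash
python3 st.py
```

```text
boss [30.9 -3.5 73.6] a~ 0.047 F [ 1.7  5.4 10.3] T [ 0.72 -0.2  -0.26] [ 0.12  0.59  1.9  -0.13  0.16 -1.39] 0.014985527971292404 15.7
```

Request:
send_rows:
  grip: [0,0,0,0]
  translation:
    - [0,0,-0.5]
    - [0,0,-1]
    - [0,0,-1.5]
    - [0,0,-1.5]
  rotation:
    - [0,0,0]
    - [0,0,0]
    - [0,0,0]
    - [0,0,0]

```text
t: 16.1
tcp_pos: [0.6182, 0.1182, 0.0553]
orientation: [0.244, -0.036, 0.969, 0.01]
force: [4.2, 6.9, 7.8]
grip_width: 0.0152
```

```bash
python3 st.py
```

```text
boss [31.  -3.6 72. ] a~ 0.033 F [4.2 6.9 7.8] T [ 0.7  -0.18 -0.25] [ 0.12  0.59  1.9  -0.14  0.15 -1.39] 0.015186933017040018 16.1
```

Request:
send_rows:
  grip: [0,0,0,0]
  translation:
    - [0,0,-0.5]
    - [0,0,-1]
    - [0,0,-1.5]
    - [0,0,-1.5]
  rotation:
    - [0,0,0]
    - [0,0,0]
    - [0,0,0]
    - [0,0,0]

```text
t: 16.5
tcp_pos: [0.6182, 0.1182, 0.0537]
orientation: [0.244, -0.036, 0.969, 0.01]
force: [4.0, 5.5, 6.9]
grip_width: 0.0151
```

```bash
python3 st.py; python3 - <<'E'
from h import *
C={n:shot(n) for n in('scene','side','wrist')}; pickle.dump(C,open('c8.pkl','wb'))
E
```

```text
boss [31.  -3.5 70.4] a~ 0.02 F [4.  5.5 6.9] T [ 0.74 -0.26 -0.27] [ 0.12  0.6   1.9  -0.14  0.15 -1.39] 0.015054471831828611 16.5
```

Request:
send_rows:
  grip: [0,0,0,0,0]
  translation:
    - [0,0,-0.5]
    - [0,0,-1]
    - [0,0,-1.5]
    - [0,0,-2]
    - [0,0,-2]
  rotation:
    - [0,0,0]
    - [0,0,0]
    - [0,0,0]
    - [0,0,0]
    - [0,0,0]

```text
t: 17.15
tcp_pos: [0.6183, 0.1183, 0.0517]
orientation: [0.244, -0.036, 0.969, 0.01]
force: [4.1, 5.9, 7.2]
grip_width: 0.0154
```

```bash
python3 st.py
```

```text
boss [31.  -3.5 68.4] a~ 0.003 F [4.1 5.9 7.2] T [ 0.83 -0.25 -0.25] [ 0.12  0.6   1.9  -0.14  0.15 -1.39] 0.015420016776015072 17.15
```

```bash
cat > ang.py <<'E'
from kin2 import *
def barpts(a,ty,ds):
    w=ty/.183; k,s=np.cos(q[2]),np.sin(q[2]); o=[]
    for d in ds:
        x,y,z=-.09+d*np.cos(a)*np.cos(w),d*np.cos(a)*np.sin(w),.068+d*np.sin(a)
        o.append([q[0]+k*x-s*y,q[1]+s*x+k*y,z])
    return np.array(o)
def red(c,off):
    hsv=cv2.cvtColor(c['color'],cv2.COLOR_BGR2HSV).astype(int); b=c['color'].astype(int)
    m=((hsv[...,0]<6)|(hsv[...,0]>174))&(hsv[...,1]>170)&(b[...,2]>75)
    return m
def meas(c,ty,lo=.03,hi=.10):
    m=red(c,0); best=[]
    for a in np.arange(-.1,.6,.005):
        P=proj(c,barpts(a,ty,np.linspace(lo,hi,40))).round().astype(int)
        best.append(m[P[:,1],P[:,0]].mean())
    b=np.array(best); aa=np.arange(-.1,.6,.005); return (aa*b**4).sum()/(b**4).sum(), b.max(), aa[b>.8*b.max()][[0,-1]]
if __name__=='__main__':
    c6=pickle.load(open('c6.pkl','rb')); c8=pickle.load(open('c8.pkl','rb')); C={n:shot(n) for n in('scene','side','wrist')}; pickle.dump(C,open('c9.pkl','wb'))
    for nm,c in (('c6 a=.30',c6),('c8 a=.02?',c8),('now',C)): print(nm,[ (n,meas(c[n],-.006)) for n in('side','scene')])
    ims=[cv2.resize(c['side']['color'][225:315,240:345],(400,343),interpolation=cv2.INTER_CUBIC) for c in (c6,C)]
    cv2.imwrite('pics/w9.png',np.hstack(ims))
E
python3 ang.py
```

```text
c6 a=.30 [('side', (np.float64(0.40260869565217444), np.float64(0.075), array([0.39 , 0.415]))), ('scene', (np.float64(0.2657031696128574), np.float64(0.875), array([0.19 , 0.345])))]ang.py:17: RuntimeWarning: invalid value encountered in scalar divide
  b=np.array(best); aa=np.arange(-.1,.6,.005); return (aa*b**4).sum()/(b**4).sum(), b.max(), aa[b>.8*b.max()][[0,-1]]
Traceback (most recent call last):
  File "ang.py", line 20, in <module>
    for nm,c in (('c6 a=.30',c6),('c8 a=.02?',c8),('now',C)): print(nm,[ (n,meas(c[n],-.006)) for n in('side','scene')])
                                                                            ~~~~^^^^^^^^^^^^
  File "ang.py", line 17, in meas
    b=np.array(best); aa=np.arange(-.1,.6,.005); return (aa*b**4).sum()/(b**4).sum(), b.max(), aa[b>.8*b.max()][[0,-1]]
                                                                                               ~~~~~~~~~~~~~~~~^^^^^^^^
IndexError: index 0 is out of bounds for axis 0 with size 0
```

```bash
sed -i "s/for n in('side','scene')\])/for n in('scene',)])/" ang.py; python3 ang.py; python3 - <<'E'
from ang import *
c6=pickle.load(open('c6.pkl','rb'))['side']; P=proj(c6,barpts(.3,-.006,[.05,.07,.09])).round().astype(int)
for u,v in P: print(c6['color'][v-6:v+7,u].tolist())
E
```

```text
c6 a=.30 [('scene', (np.float64(0.2657031696128574), np.float64(0.875), array([0.19 , 0.345])))]
[[148, 144, 152], [191, 188, 194], [43, 55, 93], [34, 38, 89], [38, 41, 89], [40, 43, 90], [44, 48, 107], [40, 45, 99], [41, 44, 99], [40, 45, 99], [39, 41, 99], [39, 43, 98], [48, 59, 94]]
[[48, 58, 95], [48, 59, 94], [48, 59, 95], [40, 44, 90], [40, 44, 90], [41, 45, 90], [39, 43, 96], [41, 44, 101], [42, 46, 99], [41, 44, 98], [38, 43, 99], [42, 45, 105], [36, 42, 58]]
[[42, 50, 68], [52, 63, 100], [41, 46, 67], [43, 46, 91], [41, 45, 90], [43, 47, 92], [42, 47, 107], [41, 46, 99], [41, 46, 99], [39, 43, 96], [41, 45, 97], [43, 49, 94], [50, 62, 101]]ang.py:17: RuntimeWarning: invalid value encountered in scalar divide
  b=np.array(best); aa=np.arange(-.1,.6,.005); return (aa*b**4).sum()/(b**4).sum(), b.max(), aa[b>.8*b.max()][[0,-1]]
Traceback (most recent call last):
  File "ang.py", line 20, in <module>
    for nm,c in (('c6 a=.30',c6),('c8 a=.02?',c8),('now',C)): print(nm,[ (n,meas(c[n],-.006)) for n in('scene',)])
                                                                            ~~~~^^^^^^^^^^^^
  File "ang.py", line 17, in meas
    b=np.array(best); aa=np.arange(-.1,.6,.005); return (aa*b**4).sum()/(b**4).sum(), b.max(), aa[b>.8*b.max()][[0,-1]]
                                                                                               ~~~~~~~~~~~~~~~~^^^^^^^^
IndexError: index 0 is out of bounds for axis 0 with size 0
```

```bash
python3 - <<'E'
from ang import *
for nm in ('c6','c8','c9'):
    try: c=pickle.load(open(nm+'.pkl','rb'))['side']
    except Exception: c=shot('side'); pickle.dump({'side':c},open('c9.pkl','wb'))
    b=c['color'].astype(float); m=(b[...,2]>60)&(b[...,1]<.53*b[...,2])&(b[...,0]<.53*b[...,2])
    out=[]
    for d in (.03,.04,.05,.06,.07,.08,.09,.1):
        A=np.arange(-.15,.6,.005); P=proj(c,np.vstack([barpts(a,-.006,[d]) for a in A])).round().astype(int)
        h=m[P[:,1],P[:,0]]; out.append((d,A[h].mean().round(3) if h.any() else None,int(h.sum())))
    print(nm,out)
    cv2.imwrite('pics/m_%s.png'%nm,c['color'])
E
```

```text
c6 [(0.03, np.float64(0.223), 150), (0.04, np.float64(0.235), 117), (0.05, np.float64(0.263), 78), (0.06, np.float64(0.273), 64), (0.07, np.float64(0.265), 61), (0.08, np.float64(0.27), 55), (0.09, np.float64(0.275), 49), (0.1, np.float64(0.263), 38)]
c8 [(0.03, np.float64(0.098), 100), (0.04, np.float64(0.06), 85), (0.05, np.float64(0.038), 76), (0.06, np.float64(0.051), 73), (0.07, np.float64(-0.005), 59), (0.08, np.float64(0.003), 52), (0.09, np.float64(0.008), 46), (0.1, np.float64(-0.05), 15)]
c9 [(0.03, np.float64(0.098), 100), (0.04, np.float64(0.06), 85), (0.05, np.float64(0.033), 74), (0.06, np.float64(0.046), 70), (0.07, np.float64(-0.005), 59), (0.08, np.float64(-0.01), 57), (0.09, np.float64(-0.02), 45), (0.1, np.float64(-0.075), 15)]
```

Request:
send_rows:
  grip: [0,0,0,0]
  translation:
    - [0,0,-0.5]
    - [0,0,-1]
    - [0,0,-1.5]
    - [0,0,-1.5]
  rotation:
    - [0,0,0]
    - [0,0,0]
    - [0,0,0]
    - [0,0,0]

```text
t: 17.85
tcp_pos: [0.6183, 0.1183, 0.0513]
orientation: [0.245, -0.036, 0.969, 0.01]
force: [-7.7, 4.4, 23.8]
grip_width: 0.0151
```

```bash
python3 st.py
```

```text
boss [31.1 -3.5 68. ] a~ 0.0 F [-7.7  4.4 23.8] T [ 0.61  0.05 -0.31] [ 0.12  0.6   1.91 -0.15  0.14 -1.38] 0.015082148657227854 17.85
```

Request:
send_rows:
  grip: [0,0,0,0,0]
  translation:
    - [0,0,0.7]
    - [0,0,1.4]
    - [0,0,2.2]
    - [0,0,3]
    - [0,0,3]
  rotation:
    - [0,0,0]
    - [0,0,0]
    - [0,0,0]
    - [0,0,0]
    - [0,0,0]

```text
t: 18.35
tcp_pos: [0.6181, 0.1182, 0.0524]
orientation: [0.244, -0.036, 0.969, 0.01]
force: [10.9, 5.9, -4.0]
grip_width: 0.0152
```

```bash
python3 st.py
```

```text
boss [30.9 -3.6 69.1] a~ 0.009 F [10.9  5.9 -4. ] T [ 0.75 -0.6  -0.22] [ 0.12  0.6   1.9  -0.14  0.15 -1.39] 0.015229561036409881 18.35
```

Request:
send_rows:
  grip: [0,0.15,0.3,0.5,0.5,0.5,0.5]
  translation:
    - [0,0,-1.5]
    - [0,0,-1.5]
    - [0,0,-1.5]
    - [0,0,-1.5]
    - [0,0,-1.5]
    - [0,0,-1.5]
    - [0,0,-1.5]
  rotation:
    - [0,0,0]
    - [0,0,0]
    - [0,0,0]
    - [0,0,0]
    - [0,0,0]
    - [0,0,0]
    - [0,0,0]

```text
t: 19.05
tcp_pos: [0.616, 0.1174, 0.0496]
orientation: [0.241, -0.037, 0.97, 0.01]
force: [0.3, 0.4, -0.1]
grip_width: 0.0425
```

```bash
python3 st.py;rm -f c9.pkl; python3 - <<'E'
from ang import *
c=shot('side'); pickle.dump({'side':c},open('c9.pkl','wb'))
b=c['color'].astype(float); m=(b[...,2]>60)&(b[...,1]<.53*b[...,2])&(b[...,0]<.53*b[...,2])
for d in (.06,.07,.08,.09,.1):
    A=np.arange(-.15,1.2,.005); P=proj(c,np.vstack([barpts(a,-.006,[d]) for a in A])).round().astype(int)
    h=m[P[:,1],P[:,0]]; print(d,A[h].mean().round(3) if h.any() else None,int(h.sum()))
print(delta(boss(0,-.006),28,.13))
E
```

```text
boss [28.8 -4.2 66.4] a~ -0.013 F [ 0.3  0.4 -0.1] T [-0.02  0.24 -0.03] [ 0.12  0.6   1.91 -0.14  0.15 -1.39] 0.04245939795455805 19.05
0.06 0.046 70
0.07 -0.005 59
0.08 -0.01 57
0.09 -0.032 40
0.1 None 0
(array([-59.7,  -4.3, 116.4]), array([-0.06, -0.07,  0.01]))
```

Request:
send_rows:
  grip: [0.5,0.5,0.5,0.5,0.5,0.5,0.5,0.5,0.5,0.5,0.5]
  translation:
    - [-3,0,5]
    - [-8,-1,15]
    - [-15,-1,28]
    - [-23,-2,43]
    - [-31,-2,58]
    - [-40,-3,75]
    - [-52,-4,92]
    - [-66,-4,108]
    - [-85,-4,120]
    - [-110,-4,130]
    - [-110,-4,130]
  rotation:
    - [0,0,0]
    - [0,0,0]
    - [0,0,0]
    - [0,0,0]
    - [0,0,0]
    - [0,0,0]
    - [0,0,0]
    - [0,0,0]
    - [0,0,0]
    - [0,0,0]
    - [0,0,0]

```text
t: 20.2
tcp_pos: [0.5041, 0.1135, 0.1812]
orientation: [0.242, -0.037, 0.97, 0.01]
force: [0.6, -0.3, 0.5]
grip_width: 0.043
```

```bash
python3 st.py; python3 - <<'E'
from h import *
C={n:shot(n) for n in('scene','side')}
a=cv2.resize(C['scene']['color'][180:380,250:480],(430,374)); b=cv2.resize(C['side']['color'][170:410,170:410],(374,374))
cv2.imwrite('pics/w10.png',np.hstack([a,b])[:,:800])
E
```

```text
boss [-83.1   0.4 198. ] a~ nan F [ 0.6 -0.3  0.5] T [-0.01  0.23 -0.02] [ 0.15  0.19  2.11 -0.09  0.35 -1.42] 0.042970535161517845 20.2st.py:4: RuntimeWarning: invalid value encountered in arcsin
  s,R0=now(); B=s['tcp_pos']-R0.as_matrix()[:,2]*.019; L=loc(B); print('boss',L,'a~',np.arcsin((L[2]-68)/120).round(3),'F',s['force'].round(1),'T',s['torque'].round(2),s['qpos'].round(2),s['grip_width'],s['t'])
```

View pics/w10.png

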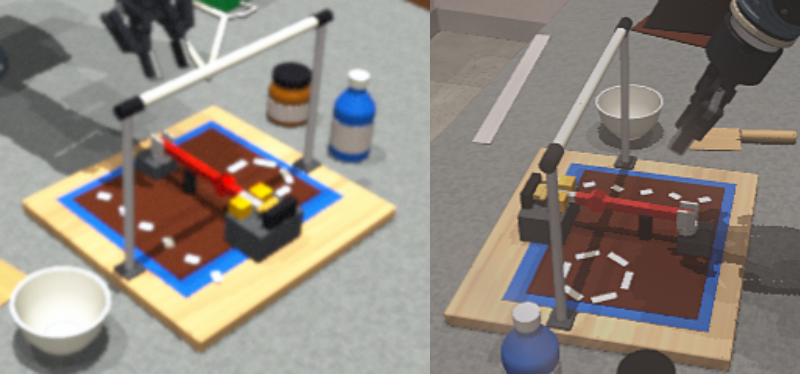

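The picture shows the bar lying level with its tongue in the fork's slot, and the gripper clear. Lamp, tub, bottle and jar stand where they were.

```bash
python3 -c "
from bench import r
print(r.finish_job())"
```

```text
the job is handed in; nothing more can be done
None
```

The red bar is shut and stays shut by itself, with its tongue in the slot of the yellow fork and the gripper open and clear. I handed the job in at about 20 s.

**How it went**
- **First try failed:** my first swing, leaning the tool to 45°, ran wrist joints 5 and 6 to their limits. The grip slid off the boss along the bar onto the tongue, with about 70 N on the wrist (limit 120 N). I carried the bar back up and let go.
- **Second try worked:** I turned the gripper half round so its camera faced the robot, leaned it 28° and pinched the boss again. I swung the bar down in small steps, reading the force after each.

**Last checks**
- **Seat:** the bar came to a firm stop at 0 rad. The highest upward force I read was 24 N, but I only saw the force at the end of each move.
- **Nose:** at the sprung nose I read only about 13 N, less than the 15 to 25 N stated. I did not see a clear snap in the readings.
- **Latch:** when I tried to lift the bar 3 mm it gave about 1 mm, and the force turned to a 4 N downward pull. After I let go, the bar stayed level.
- **Surroundings:** the last pictures show the lamp, tub, bottle and jar where they were. The spatula was only partly in view, and nothing came near it. I saw no sign of touching the lamp, though the wrist camera came within about 30 mm of the tube's centre line on the first try.

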